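# Find the rocking corner of a scale base plate and wedge it firm

## Robot

A 7-joint arm with a two-finger parallel gripper is mounted at the origin on the work surface. World frame = base frame: x ahead of the robot, y to its left, z up, the work surface at z = 0. Lengths are in m, angles in degrees, forces in N, time in s.
With the tool pointing down it reaches from about 0.425 to 0.95 m from the base axis. Payload 4.7 kg.
Tool frame: the origin (TCP) lies on the centre line of the jaws, within the pads' length; the fingertips stand 17 mm ahead of it and the grasp point (between the pads) lies 2 mm behind it; z points along the fingers, y is the line along which they close (so a half turn about z gives the same grasp; the last joint's range is limited). The gripper opens to 85 mm and grips with 20 to 120 N. Pads are 22 mm wide; open, the fingers measure 114 mm over their backs; the gripper's body (76 mm by 85 mm) begins 54 mm behind the grasp point. The pads swing forward as they close: fully open they stand 13 mm farther back than shut.
Start: joints at [66.755, 26.849, -2.785, 87.806, 1.381, 65.374, -4.715], TCP at [0.248, -0.628, 0.248] pointing down, gripper open.
Joint ranges: [-148.3, 148.3], [-19.14, 114.17], [-79.39, 73.82], [5.75, 140.21], [-59.74, 239.74], [12.07, 113.84], [-152.46, 152.46]. Speed limits (degrees/s): [147.25, 147.25, 180, 180, 180, 180, 180].

## Interface

Orientations are given as [roll, pitch, yaw] about the fixed x, y, z axes, in that order (R = Rz(yaw) Ry(pitch) Rx(roll)).
In Python, from station import r gives the robot as it stands.
- The arm moves only by the tool carry_out, never from a script. Its argument "increments" is a list of rows, each an object of numbers: "claw": the closure in counts, from 0 (fully open) to 255 (shut); "dx", "dy", "dz": the shift along the world's x, y, z in mm; "roll": the turn about the world's z in rad. In form: [{"claw": .., "dx": .., "dy": .., "dz": .., "roll": ..}, ...]. A call has 1 to 20 rows; each row shifts and turns the commanded pose from where the row before left it; what a row does not reach is not made up. A row lasts 1/8 s, in which the tool goes at most 62.5 mm and 10.7 degrees, less where a joint would pass 70% of its speed; a pose out of reach is approached as far as the arm can. A call is refused whole if a number of a shift passes 62.5 or a number of a turn 0.188, either way. A call with a gripper value outside its range is refused whole. The fingers move at their own pace and stop on an object; "grip_force" is the grip in N (left out, the last holds). Time passes only in rows, so rows that do not move let the fingers close. It gives the time, the measured TCP pose, the force, the opening and the grip force at its end, in the units of the state.
- r.state(): the state, without advancing time (a new reading comes with each control period).
- r.camera(name): name is "side" or "top"; returns (picture, depth): 384x512x3 uint8, blue, green, red; 384x512 float32, m along the optical axis (not along the pixel's ray), 0 where there is no reading.
- r.get_calibration(name): a dict with "camera_matrix" (3x3 intrinsics, pixels), "distortion" ([k1, k2, p1, p2, k3] as OpenCV has them; the pictures are not rectified), "world_from_camera" (4x4, takes a point from camera to world coordinates). Camera axes: x right, y up, looking along -z (the intrinsics and any distortion apply to the point x, -y, -z); pixel columns grow to the right and rows downward; lengths in m; the calibration is good to about 2 mm. A picture is of the moment at which its call begins. get_calibration takes no time and is no camera call.
- r.close_job(): hands the job in; it is judged then, once.
The state is a dict: "clock": time; "qpos": joint angles; "qvel": joint speeds; "effort": joint torques, N m; "eef_pos": TCP position; "tool_rot": TCP orientation; "wrist_force": force on the tool from outside, world axes, zero at the start; "torque": the same for the moment, N m; "gripper_width": finger opening in m; "grasp_force": force on a finger pad.
Only numpy, scipy, OpenCV 4.12 (cv2) and the standard library are available. Lean on these libraries where they do the work, as an engineer would, in place of code of your own. Each camera call takes 0.05 s, during which the arm holds its last target. There are 200 camera calls.

## Task

Check the steel scale base plate for rocking: press gently with closed fingertips, about 10 N for half a second each, first on its near left and then on its near right corner (as seen from the robot), and feel which one dips. Slide the levelling wedge along the granite, thin end first, in under the near edge at the corner that dips until it just takes up the gap, without lifting the plate, and let it go there. Then press near left and after it near right once more to prove that neither dips, leaving the plate level and in place and the other things alone.

Things in the scene. Friction and masses are not known exactly. Their poses are not given: they have to be found in the camera images.
- slab: fixed dark granite surface plate, 400 (x) x 660 (y) x 40 mm; its top is 40 mm above its origin (centre of its underside) and 42 mm above the work surface. The base plate and the wedge stand on it.
- plate: loose steel base plate of a scale, 180 (x) x 200 (y) x 12 mm, about 3 kg. Origin: centre of its underside, z up, x away from the robot. On its far half a load-cell block and small box, up to 51 mm above the origin. It lies level on fixed studs 20 mm across, hidden under it at x +-50, y +-50 mm; underside 10.5 to 13.5 mm (varies) above the granite. 6 to 10 N upward at a near corner lifts it.
- near_left (a point): good press point, on the bare top of the plate's near left corner: plate frame x -67, y +78, z +12 mm (23 and 22 mm in from the edges). Either the near left or the near right stud, by chance, is 3 mm lower than the other three: 1.5 to 3.5 N pressed here on the low one's side tips the plate (this point dips about 4 mm, tilt 0.04 rad); released, it falls back level. The other side is firm.
- near_right (a point): the same on the near right corner: plate frame x -67, y -78, z +12 mm. The plate's near edge is at x -90 mm. A wedge goes in under the near edge parallel to the plate's x, 80 to 85 mm from its x axis, passing outside the studs. Driven in too far it lifts its corner beyond level.
- wedge: loose pale hardwood levelling wedge, 24 mm wide (y), 0.15 kg, flat on the granite, pointing along its x. Origin: underside, below the centre of its grip block (24 x 24 mm, 55 mm high), to be gripped across y. It runs 63 mm from the origin along +x to its thin tip, and 12 mm behind. Its top falls evenly by 1 in 6 to 8 mm at the tip (10.5 mm high 15 mm from the tip, 13.5 mm high 33 mm from it).
- wedge_tip (a point): middle of the wedge's thin tip, on its underside
- big_weight: steel calibration weight, knobbed cylinder 44 mm across, 62 mm high; origin at the centre of its underside (bystander, leave alone)
- small_weight: steel calibration weight, knobbed cylinder 30 mm across, 45 mm high (bystander, leave alone)
- gauge_block: steel block 50 x 30 x 20 mm (bystander, leave alone)
- screwdriver: screwdriver lying on the mat (bystander, leave alone)
- tape_roll: empty cardboard tape roll 90 mm across, 20 mm high (bystander, leave alone)
- jar: white jar 60 mm across, 85 mm high (bystander, leave alone)
- cup: black cup 72 mm across, 90 mm high (bystander, leave alone)
Things that resemble listed ones, but are neither listed nor needed, are in the scene too. There is more than one size of the wedge; the job needs the largest.

How it is judged:
By the outcome, as a careful person would: the job done as asked, in the order asked, and still so for the second after the job is handed in, with the robot touching nothing.
It also fails if it takes over 72 s, if anything falls off the work surface, if the arm or the gripper's body presses on something with over 40 N, if the wrist force passes 120 N, or if a joint passes its speed limit or range.

## Working session

There is one attempt and no reset: what is moved stays moved. The work goes in short steps, Python scripts to look and compute and a tool call to move; the robot and the scene stay as the last step left them, time stands still between calls to the robot, and variables do not carry over. Pictures are saved under pics/ and viewed, at most 10 in all, crops included, and the job is handed in when it is done.

Besides the shell and the picture viewer there is one more tool, called after "Emit:" as a command line: name --argument value ..., lists and objects as JSON in quotes. carry_out: Moves the arm, as the interface text tells. Its arguments: {"type":"object","properties":{"increments":{"type":"array"},"grip_force":{"type":"number"}},"required":["increments"]}

```bash
mkdir -p pics; ls; python3 - <<'E'
from station import r
import cv2
s=r.state();print(s)
for n in("top","side"):
    p,d=r.camera(n);cv2.imwrite(f"pics/{n}0.png",p)
    c=r.get_calibration(n);print(n,c)
E
```

```text
pics
{'clock': 0.0, 'qpos': array([66.75416596, 26.898099  , -2.78502742, 87.87591291,  1.38007996,
       65.37337643, -4.714729  ]), 'qvel': array([ 0.06056676, -0.11970642,  0.07894037,  0.02827628,  0.01677369,
        0.05754789,  0.08237352]), 'effort': array([ 9.99889344e-04, -5.10301745e+01, -4.65660193e-02, -2.37710685e+01,
        1.05557375e-02,  7.54308421e-03,  2.56596263e-05]), 'eef_pos': array([ 0.24818872, -0.6271119 ,  0.2472359 ]), 'tool_rot': array([-1.79886180e+02,  3.18642112e-03,  2.15929027e+01]), 'wrist_force': array([ 0.56897474, -0.62850851,  0.79792297]), 'torque': array([-0.04430123, -0.04243482,  0.0013071 ]), 'grasp_force': 0.0, 'gripper_width': 0.08538378243715769}
top {'camera_matrix': array([[481.02349757,   0.        , 265.33991203],
       [  0.        , 481.02349757, 197.75564537],
       [  0.        ,   0.        ,   1.        ]]), 'distortion': array([-0.0132802,  0.       ,  0.       ,  0.       ,  0.       ]), 'world_from_camera': array([[ 0.02314679,  0.97792866, -0.20765298,  0.273799  ],
       [-0.99971922,  0.0215882 , -0.00976905, -0.02164382],
       [-0.00507058,  0.20782079,  0.97815377,  1.35730629],
       [ 0.        ,  0.        ,  0.        ,  1.        ]])}
side {'camera_matrix': array([[363.50777008,   0.        , 261.16199006],
       [  0.        , 363.50777008, 185.45136707],
       [  0.        ,   0.        ,   1.        ]]), 'distortion': array([-0.07121468,  0.        ,  0.        ,  0.        ,  0.        ]), 'world_from_camera': array([[-0.93075121,  0.21443077, -0.29617839,  0.2363696 ],
       [-0.36562111, -0.55648947,  0.74608356,  0.78222663],
       [-0.00483688,  0.80270724,  0.59635366,  0.69478445],
       [ 0.        ,  0.        ,  0.        ,  1.        ]])}
```

View pics/top0.png

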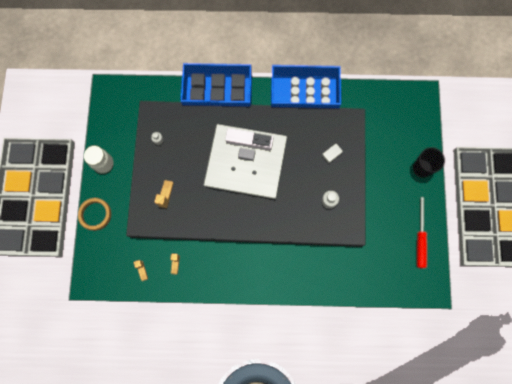

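View pics/side0.png

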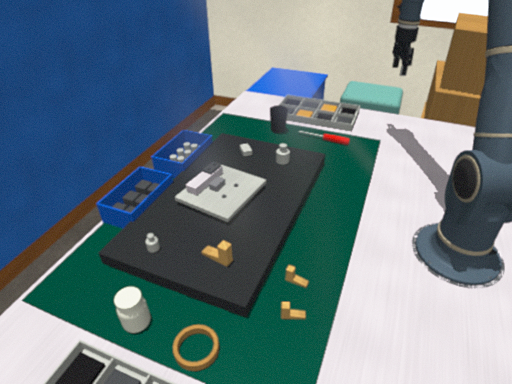

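The top picture shows the plate at about (246,161) and wedge candidates at (163,193) on the slab, (140,270) and (174,264) on the mat. The slab wedge is the largest and stands on the granite, so I choose it, with its block at (160,200) and its tip at (169,182). The side view agrees, showing the big wedge at (218,252) and the small ones at (295,276) and (292,311).

```bash
cat > h.py <<'E'
import cv2, numpy as np
from station import r
def px2w(n,pts,z):
    c=r.get_calibration(n);T=c["world_from_camera"]
    u=cv2.undistortPoints(np.float64(pts).reshape(-1,1,2),c["camera_matrix"],c["distortion"])[:,0]
    d=np.c_[u[:,0],-u[:,1],-np.ones(len(u))]@T[:3,:3].T
    o=T[:3,3];return o+d*((z-o[2])/d[:,2])[:,None]
def w2px(n,P):
    c=r.get_calibration(n);T=c["world_from_camera"]
    q=(np.float64(P).reshape(-1,3)-T[:3,3])@T[:3,:3]*[1,-1,-1]
    return cv2.projectPoints(q,np.zeros(3),np.zeros(3),c["camera_matrix"],c["distortion"])[0][:,0]
def cloud(n,d):
    c=r.get_calibration(n);T=c["world_from_camera"];h,w=d.shape
    g=np.stack(np.meshgrid(np.arange(w),np.arange(h)),-1).reshape(-1,1,2).astype(float)
    u=cv2.undistortPoints(g,c["camera_matrix"],c["distortion"])[:,0];z=d.reshape(-1,1)
    return (np.c_[u[:,0],-u[:,1],-np.ones(len(u))]*z@T[:3,:3].T+T[:3,3]).reshape(h,w,3)
E
python3 - <<'E'
from h import *
p,d=r.camera("top")
hsv=cv2.cvtColor(p,cv2.COLOR_BGR2HSV)
m=cv2.inRange(hsv,(0,0,150),(180,60,255));m[:110]=0;m[215:]=0;m[:,:195]=0;m[:,:]*=1;m[:,300:]=0
cs=cv2.findContours(m,0,2)[0];c=max(cs,key=cv2.contourArea)
hull=cv2.convexHull(c);ap=cv2.approxPolyDP(hull,4,True)[:,0]
print("hull approx",ap.tolist())
W=px2w("top",hull[:,0],0.066);rc=cv2.minAreaRect((W[:,:2]*1000).astype(np.float32));print(rc);print(cv2.boxPoints(rc))
print(px2w("top",ap,0.066).round(4))
m2=cv2.inRange(hsv,(8,70,80),(30,255,255))
for c in cv2.findContours(m2,0,2)[0]:
    if cv2.contourArea(c)>25 and 125<c[:,0,0].mean()<200:
        a=cv2.minAreaRect(c);print(a,cv2.boxPoints(a).round(1).tolist())
C=cloud("top",d)
mm=np.zeros_like(m2);mm[175:215,145:185]=m2[175:215,145:185]
P=C[mm>0];hi=P[P[:,2]>0.085];lo=P[P[:,2]<0.08]
print("block",hi.mean(0),len(hi),"ramp",lo.mean(0),len(lo),"z",P[:,2].min(),P[:,2].max())
m3=np.zeros_like(m2);m3[130:195,210:285]=m[130:195,210:285];print("plate z",np.median(C[m3>0][:,2]), "slab",np.median(C[200:215,220:260,2]))
cr=cv2.resize(p[165:225,135:215],None,fx=7,fy=7,interpolation=cv2.INTER_CUBIC)
q,_=r.camera("side");c2=cv2.resize(q[225:285,180:260],None,fx=7,fy=7,interpolation=cv2.INTER_CUBIC)
cv2.imwrite("pics/crop1.png",cv2.resize(np.hstack([cr,c2]),(800,300)))
E
```

```text
hull approx [[218, 124], [286, 137], [275, 197], [204, 184]]
((654.104736328125, 49.43579864501953), (202.15354919433594, 182.42300415039062), 80.95734405517578)
[[548.1406  -36.04906]
 [728.2964  -64.72044]
 [760.06885 134.92065]
 [579.9131  163.59204]]
[[ 0.759   0.1306  0.066 ]
 [ 0.7243 -0.0629  0.066 ]
 [ 0.5506 -0.0352  0.066 ]
 [ 0.583   0.1616  0.066 ]]
((141.10000610351562, 269.70001220703125), (21.0190372467041, 8.497057914733887), 63.43495178222656) [[132.60000610351562, 262.20001220703125], [140.1999969482422, 258.3999938964844], [149.60000610351562, 277.20001220703125], [142.0, 281.0]]
((174.5, 263.5), (19.0, 7.0), 90.0) [[171.0, 254.0], [178.0, 254.0], [178.0, 273.0], [171.0, 273.0]]
((163.18844604492188, 192.6422882080078), (14.559161186218262, 27.978147506713867), 15.255118370056152) [[152.5, 204.1999969482422], [159.8000030517578, 177.1999969482422], [173.89999389648438, 181.10000610351562], [166.5, 208.10000610351562]]
block [0.52918514 0.27062861 0.10916948] 91 ramp [0.5618474  0.26956433 0.05236881] 239 z 0.03491826575218426 1.3573062880625408
plate z 0.06689108447029679 slab 0.04141572014721817
```

View pics/crop1.png

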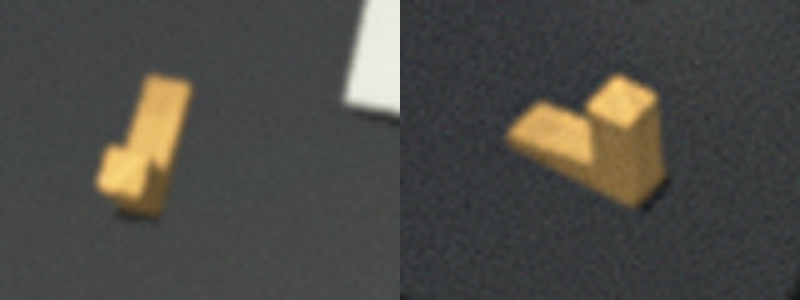

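The crop shows one pale wedge with its block top at about (159,199), its thin tip edge at about (165,180)–(173,181), and the ramp pointing away towards the far right. This confirms the choice.

Emit:
carry_out --increments '[{"claw": 255, "dx": 20.7, "dy": 45, "dz": -6, "roll": -0.0314}, {"claw": 255, "dx": 20.7, "dy": 45, "dz": -6, "roll": -0.0314}, {"claw": 255, "dx": 20.7, "dy": 45, "dz": -6, "roll": -0.0314}, {"claw": 255, "dx": 20.7, "dy": 45, "dz": -6, "roll": -0.0314}, {"claw": 255, "dx": 20.7, "dy": 45, "dz": -6, "roll": -0.0314}, {"claw": 255, "dx": 20.7, "dy": 45, "dz": -6, "roll": -0.0314}, {"claw": 255, "dx": 20.7, "dy": 45, "dz": -6, "roll": -0.0314}, {"claw": 255, "dx": 20.7, "dy": 45, "dz": -6, "roll": -0.0314}, {"claw": 255, "dx": 20.7, "dy": 45, "dz": -6, "roll": -0.0314}, {"claw": 255, "dx": 20.7, "dy": 45, "dz": -6, "roll": -0.0314}, {"claw": 255, "dx": 20.7, "dy": 45, "dz": -6, "roll": -0.0314}, {"claw": 255, "dx": 20.7, "dy": 45, "dz": -6, "roll": -0.0314}, {"claw": 255, "dx": 20.7, "dy": 45, "dz": -6, "roll": -0.0314}, {"claw": 255, "dx": 20.7, "dy": 45, "dz": -6, "roll": -0.0314}, {"claw": 255, "dx": 20.7, "dy": 45, "dz": -6, "roll": -0.0314}, {"claw": 255, "dx": 20.7, "dy": 45, "dz": -6, "roll": -0.0314}, {"claw": 255, "dx": 20.7, "dy": 45, "dz": -6, "roll": -0.0314}, {"claw": 255}]'

```text
invalid input
```

```bash
python3 - <<'E'
from h import *
b=px2w("top",[[159.4,199.4]],0.097)[0];t=px2w("top",[[164.6,179.6],[172.8,181.2]],0.050).mean(0)
v=t-b;print("block",b,"tip",t,"len",np.hypot(*v[:2]),"yaw",np.degrees(np.arctan2(v[1],v[0])))
# side view check: block top centre crop (222,100) of scale 5, origin (180,225)
print(px2w("side",[[180+222/5-.4,225+100/5-.4]],0.097))
E
```

```text
block [0.53057445 0.27484196 0.097     ] tip [0.59509327 0.26352742 0.05      ] len 0.06550341089784745 yaw -9.94670235140682
[[0.52966094 0.27409214 0.097     ]]
```

Emit:
carry_out --increments '[{"claw": 255, "dx": 20.7, "dy": 45, "dz": -6, "roll": -0.0314}, {"claw": 255, "dx": 20.7, "dy": 45, "dz": -6, "roll": -0.0314}, {"claw": 255, "dx": 20.7, "dy": 45, "dz": -6, "roll": -0.0314}, {"claw": 255, "dx": 20.7, "dy": 45, "dz": -6, "roll": -0.0314}, {"claw": 255, "dx": 20.7, "dy": 45, "dz": -6, "roll": -0.0314}, {"claw": 255, "dx": 20.7, "dy": 45, "dz": -6, "roll": -0.0314}, {"claw": 255, "dx": 20.7, "dy": 45, "dz": -6, "roll": -0.0314}, {"claw": 255, "dx": 20.7, "dy": 45, "dz": -6, "roll": -0.0314}, {"claw": 255, "dx": 20.7, "dy": 45, "dz": -6, "roll": -0.0314}, {"claw": 255, "dx": 20.7, "dy": 45, "dz": -6, "roll": -0.0314}, {"claw": 255, "dx": 20.7, "dy": 45, "dz": -6, "roll": -0.0314}, {"claw": 255, "dx": 20.7, "dy": 45, "dz": -6, "roll": -0.0314}, {"claw": 255, "dx": 20.7, "dy": 45, "dz": -6, "roll": -0.0314}, {"claw": 255, "dx": 20.7, "dy": 45, "dz": -6, "roll": -0.0314}, {"claw": 255, "dx": 20.7, "dy": 45, "dz": -6, "roll": -0.0314}, {"claw": 255, "dx": 20.7, "dy": 45, "dz": -6, "roll": -0.0314}, {"claw": 255, "dx": 20.7, "dy": 45, "dz": -6, "roll": -0.0314}, {"claw": 255, "dx": 0, "dy": 0, "dz": 0, "roll": 0}]'

```text
clock: 2.45
eef_pos: [0.6004, 0.1428, 0.1457]
tool_rot: [-179.8, 0.0, -8.6]
wrist_force: [0.9, -1.9, -0.0]
gripper_width: 0.0003
grasp_force: 0.0
```

Emit:
carry_out --increments '[{"claw": 255, "dx": 0, "dy": -5, "dz": -20, "roll": 0}, {"claw": 255, "dx": 0, "dy": 0, "dz": -20, "roll": 0}, {"claw": 255, "dx": 0, "dy": 0, "dz": -12, "roll": 0}, {"claw": 255, "dx": 0, "dy": 0, "dz": -4, "roll": 0}, {"claw": 255, "dx": 0, "dy": 0, "dz": 0, "roll": 0}]'

```text
clock: 3.08
eef_pos: [0.6005, 0.1322, 0.0905]
tool_rot: [180.0, -0.0, -9.0]
wrist_force: [0.2, -0.4, -0.1]
gripper_width: -0.0001
grasp_force: 0.0
```

Emit:
carry_out --increments '[{"claw": 255, "dx": 0, "dy": 0, "dz": -2, "roll": 0}, {"claw": 255, "dx": 0, "dy": 0, "dz": -1, "roll": 0}, {"claw": 255, "dx": 0, "dy": 0, "dz": 0, "roll": 0}]'

```text
clock: 3.45
eef_pos: [0.6004, 0.1324, 0.0875]
tool_rot: [-180.0, -0.0, -9.0]
wrist_force: [0.1, -0.8, -0.2]
gripper_width: 0.0002
grasp_force: 0.0
```

Emit:
carry_out --increments '[{"claw": 255, "dx": 0, "dy": 0, "dz": -1, "roll": 0}, {"claw": 255, "dx": 0, "dy": 0, "dz": 0, "roll": 0}]'

```text
clock: 3.7
eef_pos: [0.6002, 0.1323, 0.0863]
tool_rot: [180.0, 0.0, -9.0]
wrist_force: [0.5, 0.7, 0.2]
gripper_width: -0.0002
grasp_force: 0.0
```

Emit:
carry_out --increments '[{"claw": 255, "dx": 0, "dy": 0, "dz": -1, "roll": 0}, {"claw": 255, "dx": 0, "dy": 0, "dz": 0, "roll": 0}]'

```text
clock: 3.95
eef_pos: [0.6002, 0.1323, 0.0852]
tool_rot: [180.0, 0.0, -9.0]
wrist_force: [0.3, 0.4, -0.1]
gripper_width: 0.0
grasp_force: 0.0
```

Emit:
carry_out --increments '[{"claw": 255, "dx": 0, "dy": 4.7, "dz": 0, "roll": 0}, {"claw": 255, "dx": 0, "dy": 0, "dz": -1, "roll": 0}, {"claw": 255, "dx": 0, "dy": 0, "dz": 0, "roll": 0}]'

```text
clock: 4.32
eef_pos: [0.6002, 0.1372, 0.0843]
tool_rot: [180.0, 0.0, -9.0]
wrist_force: [0.0, -0.8, 0.0]
gripper_width: 0.0
grasp_force: 0.0
```

Emit:
carry_out --increments '[{"claw": 255, "dx": 0, "dy": 0, "dz": -1, "roll": 0}, {"claw": 255, "dx": 0, "dy": 0, "dz": 0, "roll": 0}]'

```text
clock: 4.58
eef_pos: [0.6003, 0.1372, 0.0842]
tool_rot: [180.0, -0.0, -9.0]
wrist_force: [-2.0, 0.5, 5.4]
gripper_width: 0.0002
grasp_force: 2.7
```

Emit:
carry_out --increments '[{"claw": 255, "dx": 0, "dy": 0, "dz": -1, "roll": 0}, {"claw": 255, "dx": 0, "dy": 0, "dz": 0, "roll": 0}]'

```text
clock: 4.82
eef_pos: [0.6003, 0.1372, 0.0841]
tool_rot: [180.0, -0.0, -9.0]
wrist_force: [-3.5, -1.0, 10.4]
gripper_width: -0.0001
grasp_force: 5.6
```

Near left is firm: about 10 N with no dip. I'll hold it, then move to near right.

Emit:
carry_out --increments '[{"claw": 255, "dx": 0, "dy": 0, "dz": 0, "roll": 0}, {"claw": 255, "dx": 0, "dy": 0, "dz": 0, "roll": 0}, {"claw": 255, "dx": 0, "dy": 0, "dz": 0, "roll": 0}, {"claw": 255, "dx": 0, "dy": 0, "dz": 0, "roll": 0}]'

```text
clock: 5.32
eef_pos: [0.6003, 0.1372, 0.0841]
tool_rot: [180.0, -0.0, -9.0]
wrist_force: [-3.2, -0.6, 11.5]
gripper_width: 0.0001
grasp_force: 5.5
```

Emit:
carry_out --increments '[{"claw": 255, "dx": 0, "dy": 0, "dz": 12, "roll": 0}, {"claw": 255, "dx": 0, "dy": 0, "dz": 12, "roll": 0}, {"claw": 255, "dx": -6, "dy": -38.5, "dz": 0, "roll": 0}, {"claw": 255, "dx": -6, "dy": -38.5, "dz": 0, "roll": 0}, {"claw": 255, "dx": -6, "dy": -38.5, "dz": 0, "roll": 0}, {"claw": 255, "dx": -6.5, "dy": -38.5, "dz": 0, "roll": 0}, {"claw": 255, "dx": 0, "dy": 0, "dz": -10, "roll": 0}, {"claw": 255, "dx": 0, "dy": 0, "dz": -10, "roll": 0}, {"claw": 255, "dx": 0, "dy": 0, "dz": 0, "roll": 0}]'

```text
clock: 6.45
eef_pos: [0.5753, -0.0153, 0.0854]
tool_rot: [-180.0, 0.1, -8.9]
wrist_force: [1.1, 0.2, 0.0]
gripper_width: 0.0002
grasp_force: 0.0
```

Emit:
carry_out --increments '[{"claw": 255, "dx": 0, "dy": 0, "dz": -1, "roll": 0}, {"claw": 255, "dx": 0, "dy": 0, "dz": -1, "roll": 0}, {"claw": 255, "dx": 0, "dy": 0, "dz": 0, "roll": 0}]'

```text
clock: 6.82
eef_pos: [0.5759, -0.0167, 0.0844]
tool_rot: [180.0, -0.0, -9.0]
wrist_force: [-1.3, 0.1, 0.4]
gripper_width: -0.0001
grasp_force: 0.0
```

Emit:
carry_out --increments '[{"claw": 255, "dx": 0, "dy": 0, "dz": -1, "roll": 0}, {"claw": 255, "dx": 0, "dy": 0, "dz": -1, "roll": 0}, {"claw": 255, "dx": 0, "dy": 0, "dz": 0, "roll": 0}]'

```text
clock: 7.2
eef_pos: [0.5759, -0.0169, 0.0827]
tool_rot: [-180.0, -0.0, -9.0]
wrist_force: [-1.1, -0.5, 5.6]
gripper_width: -0.0001
grasp_force: 2.5
```

Emit:
carry_out --increments '[{"claw": 255, "dx": 0, "dy": 0, "dz": -1, "roll": 0}, {"claw": 255, "dx": 0, "dy": 0, "dz": 0, "roll": 0}]'

```text
clock: 7.45
eef_pos: [0.5759, -0.017, 0.0817]
tool_rot: [180.0, -0.0, -9.0]
wrist_force: [-2.5, -0.1, 5.5]
gripper_width: -0.0001
grasp_force: 2.8
```

Right dips. Pressing on until it reaches about 10 N.

Emit:
carry_out --increments '[{"claw": 255, "dx": 0, "dy": 0, "dz": -1, "roll": 0}, {"claw": 255, "dx": 0, "dy": 0, "dz": -1, "roll": 0}, {"claw": 255, "dx": 0, "dy": 0, "dz": 0, "roll": 0}]'

```text
clock: 7.82
eef_pos: [0.5758, -0.017, 0.0803]
tool_rot: [180.0, -0.0, -9.0]
wrist_force: [-3.0, 0.6, 9.3]
gripper_width: 0.0
grasp_force: 5.0
```

Emit:
carry_out --increments '[{"claw": 255, "dx": 0, "dy": 0, "dz": -1, "roll": 0}, {"claw": 255, "dx": 0, "dy": 0, "dz": 0, "roll": 0}]'

```text
clock: 8.07
eef_pos: [0.5758, -0.017, 0.0802]
tool_rot: [180.0, -0.0, -9.0]
wrist_force: [-5.1, 0.3, 14.8]
gripper_width: -0.0
grasp_force: 7.9
```

Emit:
carry_out --increments '[{"claw": 255, "dx": 0, "dy": 0, "dz": 0.8, "roll": 0}, {"claw": 255, "dx": 0, "dy": 0, "dz": 0, "roll": 0}, {"claw": 255, "dx": 0, "dy": 0, "dz": 0, "roll": 0}, {"claw": 255, "dx": 0, "dy": 0, "dz": 0, "roll": 0}, {"claw": 255, "dx": 0, "dy": 0, "dz": 0, "roll": 0}]'

```text
clock: 8.7
eef_pos: [0.5757, -0.017, 0.0803]
tool_rot: [180.0, -0.0, -9.0]
wrist_force: [-4.5, -0.1, 11.4]
gripper_width: 0.0002
grasp_force: 5.5
```

Emit:
carry_out --increments '[{"claw": 255, "dx": 0, "dy": 0, "dz": 5, "roll": 0}, {"claw": 255, "dx": 0, "dy": 0, "dz": 20, "roll": 0}, {"claw": 255, "dx": 0, "dy": 0, "dz": 40, "roll": 0}, {"claw": 0, "dx": 0, "dy": 0, "dz": 40, "roll": 0}, {"claw": 0, "dx": -6.5, "dy": 41.5, "dz": 0, "roll": 0}, {"claw": 0, "dx": -6.5, "dy": 41.5, "dz": 0, "roll": 0}, {"claw": 0, "dx": -6.5, "dy": 41.5, "dz": 0, "roll": 0}, {"claw": 0, "dx": -6.5, "dy": 41.5, "dz": 0, "roll": 0}, {"claw": 0, "dx": -6.5, "dy": 41.5, "dz": 0, "roll": 0}, {"claw": 0, "dx": -6.5, "dy": 41.5, "dz": 0, "roll": 0}, {"claw": 0, "dx": -6.5, "dy": 42, "dz": 0, "roll": -0.0157}, {"claw": 0, "dx": 0, "dy": 0, "dz": 0, "roll": 0}, {"claw": 0, "dx": 0, "dy": 0, "dz": 0, "roll": 0}]'

```text
clock: 10.32
eef_pos: [0.5304, 0.2733, 0.1836]
tool_rot: [179.9, 0.0, -9.9]
wrist_force: [0.3, -0.1, -0.1]
gripper_width: 0.0853
grasp_force: 0.0
```

```bash
python3 - <<'E'
from h import *
p,d=r.camera("side");C=cloud("side",d)
s=r.state();print(s["eef_pos"],s["tool_rot"])
t,_=r.camera("top")
g=t.astype(int);sat=g.max(2)-g.min(2)
for c in (150,260,340):
    col=sat[215:260,c];k=215+np.argmax(col>25);print(c,k,px2w("top",[[c,k-.5]],0.042))
print("weight",px2w("top",[[331,200]],0.10))
# plate tilt check from depth
q=p.copy()
for n,X in (("b",(.530,.2745,.042)),("tip",(.592,.2635,.042)),("tcp",s["eef_pos"])):
    u=w2px("side",X)[0];cv2.circle(q,tuple(int(round(v)) for v in u),1,(0,0,255),-1)
cv2.imwrite("pics/a.png",cv2.resize(q[130:300,130:330],None,fx=3,fy=3))
E
```

```text
[0.53067212 0.27259556 0.18363901] [ 1.79924150e+02  4.00320668e-03 -9.98601395e+00]
150 215 [[0.4983637  0.31102234 0.042     ]]
260 243 [[0.42732054 0.00322678 0.042     ]]
340 246 [[ 0.42398931 -0.21588084  0.042     ]]
weight [[ 0.53845955 -0.18439034  0.1       ]]
```

View pics/a.png

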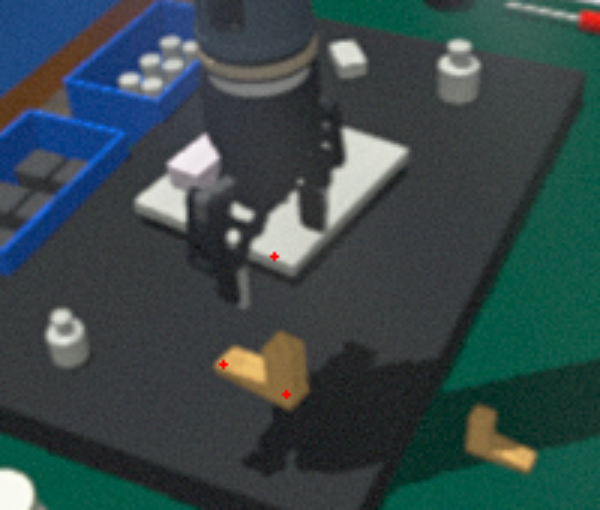

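The crop shows the projected wedge base at (286,394) and tip at (222,364), both falling on the wedge. The open jaws are above it, aligned with its block. Descending to grip.

Emit:
carry_out --increments '[{"claw": 0, "dx": 0, "dy": 1.5, "dz": -30, "roll": 0}, {"claw": 0, "dx": 0, "dy": 0, "dz": -35, "roll": 0}, {"claw": 0, "dx": 0, "dy": 0, "dz": -27, "roll": 0}, {"claw": 0, "dx": 0, "dy": 0, "dz": -12, "roll": 0}, {"claw": 0, "dx": 0, "dy": 0, "dz": 0, "roll": 0}, {"claw": 255, "dx": 0, "dy": 0, "dz": 0, "roll": 0}, {"claw": 255, "dx": 0, "dy": 0, "dz": 0, "roll": 0}, {"claw": 255, "dx": 0, "dy": 0, "dz": 0, "roll": 0}, {"claw": 255, "dx": 0, "dy": 0, "dz": 0, "roll": 0}, {"claw": 255, "dx": 0, "dy": 0, "dz": 0, "roll": 0}]' --grip_force 30

```text
clock: 11.68
eef_pos: [0.5306, 0.2755, 0.0807]
tool_rot: [180.0, -0.0, -9.9]
wrist_force: [-0.4, -1.1, 4.1]
gripper_width: 0.0238
grasp_force: 36.8
```

Emit:
carry_out --increments '[{"claw": 255, "dx": -7, "dy": 1.1, "dz": 0.6, "roll": 0.008}, {"claw": 255, "dx": -6.8, "dy": 1.1, "dz": 0, "roll": 0.008}, {"claw": 255, "dx": -2, "dy": -12.8, "dz": 0, "roll": 0}, {"claw": 255, "dx": -4.5, "dy": -28, "dz": 0, "roll": 0}, {"claw": 255, "dx": -4.5, "dy": -28, "dz": 0, "roll": 0}, {"claw": 255, "dx": -4.5, "dy": -28, "dz": 0, "roll": 0}, {"claw": 255, "dx": -4.5, "dy": -28, "dz": 0, "roll": 0}, {"claw": 255, "dx": -4.5, "dy": -28, "dz": 0, "roll": 0}, {"claw": 255, "dx": -4.5, "dy": -28, "dz": 0, "roll": 0}, {"claw": 255, "dx": -4.5, "dy": -28, "dz": 0, "roll": 0}, {"claw": 255, "dx": -4.5, "dy": -28, "dz": 0, "roll": 0}, {"claw": 255, "dx": -4.5, "dy": -28, "dz": 0, "roll": 0}, {"claw": 255, "dx": -2.5, "dy": -18, "dz": 0, "roll": 0}, {"claw": 255, "dx": 0, "dy": 0, "dz": 0, "roll": 0}, {"claw": 255, "dx": 0, "dy": 0, "dz": 0, "roll": 0}]'

```text
clock: 13.55
eef_pos: [0.4712, -0.005, 0.0807]
tool_rot: [180.0, 0.0, -9.0]
wrist_force: [-0.4, -0.3, 0.4]
gripper_width: 0.0235
grasp_force: 36.5
```

```bash
python3 - <<'E'
from h import *
s=r.state();print(s["eef_pos"],s["tool_rot"],s["wrist_force"])
t,_=r.camera("top");p,_=r.camera("side")
a=cv2.resize(t[120:240,190:300],None,fx=4,fy=4,interpolation=cv2.INTER_CUBIC)
b=cv2.resize(p[150:250,170:270],(400,480),interpolation=cv2.INTER_CUBIC)
cv2.imwrite("pics/b.png",np.hstack([a[:,:400],b]))
E
```

```text
[ 0.47115396 -0.0050178   0.08067794] [ 1.79979436e+02  2.42959030e-02 -8.97365016e+00] [-0.3786216  -0.31175166  0.35751963]
```

View pics/b.png

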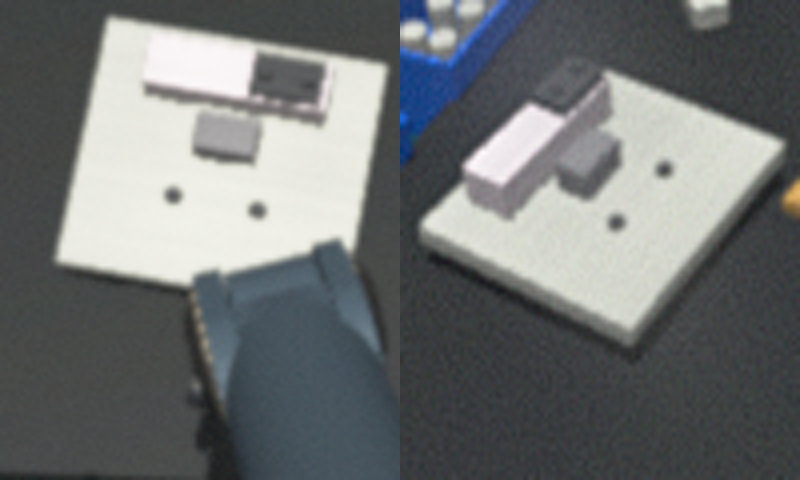

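The top crop shows the arm covering the wedge and the plate unmoved. In the side crop the wedge tip just shows at the right edge, at about (268,190), in front of the plate's near right corner at (266,181). I'll measure the tip against the near edge in the side view.

```bash
python3 - <<'E'
from h import *
p,_=r.camera("side")
c,s=np.cos(np.radians(-9.04)),np.sin(np.radians(-9.04))
def pl(x,y,z):return (.6541+c*x-s*y,.0494+s*x+c*y,z)
print("pred NR, NL corner",w2px("side",[pl(-.09,-.1,.066),pl(-.09,.1,.066)]))
hsv=cv2.cvtColor(p,cv2.COLOR_BGR2HSV);m=cv2.inRange(hsv,(8,70,60),(30,255,255));m[:,:255]=0;m[:,320:]=0;m[:165]=0;m[225:]=0
ys,xs=np.nonzero(m);i=xs.argmin();print("tip left px",xs[i],ys[xs==xs[i]],"pred tip", w2px("side",[(.4712+.063*c-s*y,-.005+.063*s+c*y,.044) for y in(.012,-.012)]))
cv2.imwrite("pics/c.png",cv2.resize(p[150:240,220:320],None,fx=6,fy=6,interpolation=cv2.INTER_CUBIC))
E
```

```text
pred NR, NL corner [[264.69182034 179.61072715]
 [225.99872233 218.62924556]]
tip left px 265 [191 192 193] pred tip [[265.27689501 192.73547537]
 [269.31515674 188.45295638]]
```

View pics/c.png

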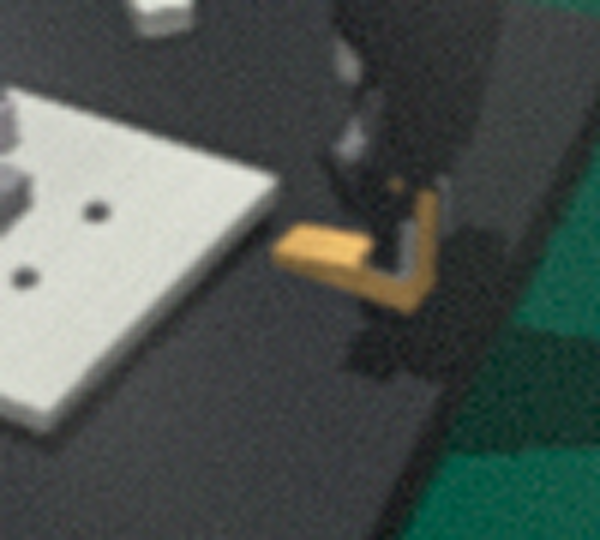

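The crop shows the wedge flat on the granite with its tip edge at (275–300,255–230), pointing at the near edge beside the near right corner at (278,180) and aligned with the plate. Advancing to just short of the expected contact.

Emit:
carry_out --increments '[{"claw": 255, "dx": 6.9, "dy": -1.1, "dz": 0, "roll": 0}, {"claw": 255, "dx": 6.9, "dy": -1.1, "dz": 0, "roll": 0}, {"claw": 255, "dx": 6.9, "dy": -1.1, "dz": 0, "roll": 0}, {"claw": 255, "dx": 6.9, "dy": -1.1, "dz": 0, "roll": 0}, {"claw": 255, "dx": 6.9, "dy": -1.1, "dz": 0, "roll": 0}, {"claw": 255, "dx": 3.5, "dy": -0.55, "dz": 0, "roll": 0}, {"claw": 255, "dx": 2, "dy": -0.3, "dz": 0, "roll": 0}, {"claw": 255, "dx": 1, "dy": -0.15, "dz": 0, "roll": 0}]'

```text
clock: 14.7
eef_pos: [0.5125, -0.0116, 0.0807]
tool_rot: [180.0, 0.0, -9.0]
wrist_force: [-2.6, 0.1, 3.1]
gripper_width: 0.0235
grasp_force: 36.6
```

Emit:
carry_out --increments '[{"claw": 255, "dx": 1, "dy": -0.15, "dz": 0, "roll": 0}, {"claw": 255, "dx": 1, "dy": -0.15, "dz": 0, "roll": 0}]'

```text
clock: 14.95
eef_pos: [0.5146, -0.0119, 0.0807]
tool_rot: [180.0, -0.0, -9.0]
wrist_force: [-1.9, 0.2, 2.0]
gripper_width: 0.0235
grasp_force: 36.5
```

Emit:
carry_out --increments '[{"claw": 255, "dx": 1, "dy": -0.15, "dz": 0, "roll": 0}]'

```text
clock: 15.08
eef_pos: [0.5157, -0.0121, 0.0807]
tool_rot: [180.0, -0.0, -9.0]
wrist_force: [-1.9, -0.2, 0.8]
gripper_width: 0.0239
grasp_force: 36.5
```

Emit:
carry_out --increments '[{"claw": 255, "dx": 1, "dy": -0.15, "dz": 0, "roll": 0}]'

```text
clock: 15.2
eef_pos: [0.5167, -0.0122, 0.0807]
tool_rot: [180.0, -0.0, -9.0]
wrist_force: [-1.2, 0.0, 1.2]
gripper_width: 0.0234
grasp_force: 36.4
```

Emit:
carry_out --increments '[{"claw": 255, "dx": 1, "dy": -0.15, "dz": 0, "roll": 0}]'

```text
clock: 15.32
eef_pos: [0.5177, -0.0123, 0.0807]
tool_rot: [180.0, -0.0, -9.0]
wrist_force: [-3.5, 0.2, 1.3]
gripper_width: 0.0235
grasp_force: 36.4
```

Emit:
carry_out --increments '[{"claw": 255, "dx": 0, "dy": 0, "dz": 0, "roll": 0}]'

```text
clock: 15.45
eef_pos: [0.5177, -0.0124, 0.0807]
tool_rot: [180.0, -0.0, -9.0]
wrist_force: [-1.3, 0.8, 0.7]
gripper_width: 0.0236
grasp_force: 36.3
```

Emit:
carry_out --increments '[{"claw": 255, "dx": 0.5, "dy": -0.08, "dz": 0, "roll": 0}]'

```text
clock: 15.58
eef_pos: [0.5177, -0.0123, 0.0807]
tool_rot: [180.0, 0.0, -9.0]
wrist_force: [-2.5, -0.4, 2.3]
gripper_width: 0.0236
grasp_force: 36.5
```

Emit:
carry_out --increments '[{"claw": 255, "dx": 0, "dy": 0, "dz": 0, "roll": 0}]'

```text
clock: 15.7
eef_pos: [0.5178, -0.0124, 0.0807]
tool_rot: [180.0, 0.0, -9.0]
wrist_force: [-2.9, 0.0, 1.4]
gripper_width: 0.0235
grasp_force: 36.5
```

Emit:
carry_out --increments '[{"claw": 255, "dx": 0.5, "dy": -0.08, "dz": 0, "roll": 0}]'

```text
clock: 15.82
eef_pos: [0.518, -0.0124, 0.0807]
tool_rot: [180.0, 0.1, -9.0]
wrist_force: [-3.5, 0.6, 3.4]
gripper_width: 0.0235
grasp_force: 36.7
```

Emit:
carry_out --increments '[{"claw": 255, "dx": 0, "dy": 0, "dz": 0, "roll": 0}]'

```text
clock: 15.95
eef_pos: [0.518, -0.0124, 0.0807]
tool_rot: [180.0, 0.1, -9.0]
wrist_force: [-3.1, 0.9, 3.3]
gripper_width: 0.0236
grasp_force: 36.7
```

Emit:
carry_out --increments '[{"claw": 255, "dx": -0.6, "dy": 0.1, "dz": 0, "roll": 0}, {"claw": 255, "dx": 0, "dy": 0, "dz": 0, "roll": 0}]'

```text
clock: 16.2
eef_pos: [0.518, -0.0124, 0.0807]
tool_rot: [180.0, -0.0, -9.0]
wrist_force: [-1.3, 0.6, 0.8]
gripper_width: 0.0236
grasp_force: 36.4
```

Emit:
carry_out --increments '[{"claw": 110, "dx": 0, "dy": 0, "dz": 0, "roll": 0}, {"claw": 110, "dx": 0, "dy": 0, "dz": 0, "roll": 0}, {"claw": 110, "dx": 0, "dy": 0, "dz": 0, "roll": 0}, {"claw": 110, "dx": 0, "dy": 0, "dz": 0, "roll": 0}]'

```text
clock: 16.7
eef_pos: [0.5181, -0.0124, 0.0808]
tool_rot: [-180.0, -0.0, -9.0]
wrist_force: [-0.0, -0.6, -0.8]
gripper_width: 0.0488
grasp_force: 0.0
```

Emit:
carry_out --increments '[{"claw": 110, "dx": 0, "dy": 0, "dz": 15, "roll": 0}, {"claw": 110, "dx": 0, "dy": 0, "dz": 35, "roll": 0}, {"claw": 255, "dx": 0, "dy": 0, "dz": 40, "roll": 0}, {"claw": 255, "dx": 20.5, "dy": 37.4, "dz": 0, "roll": 0}, {"claw": 255, "dx": 20.5, "dy": 37.4, "dz": 0, "roll": 0}, {"claw": 255, "dx": 20.5, "dy": 37.4, "dz": 0, "roll": 0}, {"claw": 255, "dx": 20.5, "dy": 37.4, "dz": -10, "roll": 0}, {"claw": 255, "dx": 0, "dy": 0, "dz": -35, "roll": 0}, {"claw": 255, "dx": 0, "dy": 0, "dz": -30, "roll": 0}, {"claw": 255, "dx": 0, "dy": 0, "dz": -8, "roll": 0}, {"claw": 255, "dx": 0, "dy": 0, "dz": 0, "roll": 0}, {"claw": 255, "dx": 0, "dy": 0, "dz": 0, "roll": 0}]'

```text
clock: 18.2
eef_pos: [0.6009, 0.1375, 0.0894]
tool_rot: [-179.9, -0.2, -9.0]
wrist_force: [-0.3, 0.3, -0.0]
gripper_width: -0.0
grasp_force: 0.0
```

```bash
python3 - <<'E'
from h import *
p,_=r.camera("side");s=r.state();print(s["eef_pos"])
cv2.imwrite("pics/d.png",cv2.resize(p[140:240,180:310],None,fx=5,fy=5,interpolation=cv2.INTER_CUBIC))
E
```

```text
[0.60089349 0.13740786 0.089378  ]
```

View pics/d.png

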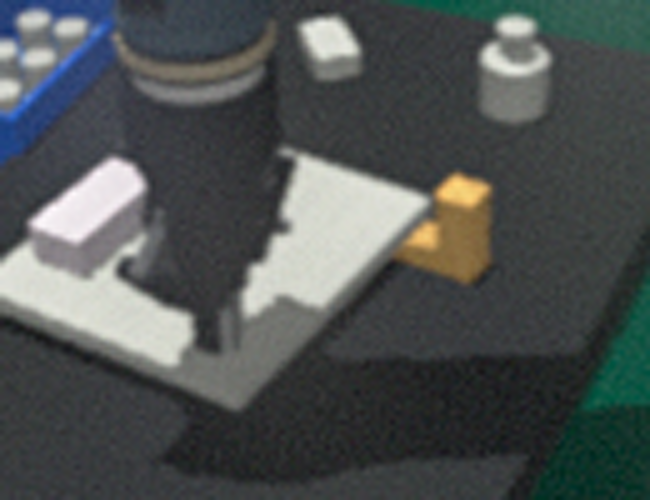

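The crop shows the wedge standing free with its ramp under the near edge at (405,240), close to the near right corner (430,200), and the plate level. Pressing near left again.

Emit:
carry_out --increments '[{"claw": 255, "dx": 0, "dy": 0, "dz": -3, "roll": 0}, {"claw": 255, "dx": 0, "dy": 0, "dz": -1.5, "roll": 0}, {"claw": 255, "dx": 0, "dy": 0, "dz": -1, "roll": 0}, {"claw": 255, "dx": 0, "dy": 0, "dz": 0, "roll": 0}]'

```text
clock: 18.75
eef_pos: [0.6002, 0.1372, 0.0841]
tool_rot: [180.0, -0.0, -9.0]
wrist_force: [-4.2, -0.7, 10.6]
gripper_width: 0.0004
grasp_force: 5.5
```

Emit:
carry_out --increments '[{"claw": 255, "dx": 0, "dy": 0, "dz": -1, "roll": 0}, {"claw": 255, "dx": 0, "dy": 0, "dz": 0, "roll": 0}]'

```text
clock: 19.0
eef_pos: [0.6002, 0.1373, 0.0841]
tool_rot: [180.0, -0.1, -9.0]
wrist_force: [-5.3, -1.5, 16.3]
gripper_width: 0.0002
grasp_force: 8.3
```

Emit:
carry_out --increments '[{"claw": 255, "dx": 0, "dy": 0, "dz": 1, "roll": 0}, {"claw": 255, "dx": 0, "dy": 0, "dz": 0, "roll": 0}, {"claw": 255, "dx": 0, "dy": 0, "dz": 0, "roll": 0}, {"claw": 255, "dx": 0, "dy": 0, "dz": 0, "roll": 0}, {"claw": 255, "dx": 0, "dy": 0, "dz": 0, "roll": 0}]'

```text
clock: 19.62
eef_pos: [0.6002, 0.1373, 0.0841]
tool_rot: [180.0, -0.1, -9.0]
wrist_force: [-3.2, -2.0, 10.8]
gripper_width: -0.0
grasp_force: 5.5
```

Emit:
carry_out --increments '[{"claw": 255, "dx": 0, "dy": 0, "dz": 12, "roll": 0}, {"claw": 255, "dx": 0, "dy": 0, "dz": 12, "roll": 0}, {"claw": 255, "dx": -6, "dy": -38.5, "dz": 0, "roll": 0}, {"claw": 255, "dx": -6, "dy": -38.5, "dz": 0, "roll": 0}, {"claw": 255, "dx": -6, "dy": -38.5, "dz": 0, "roll": 0}, {"claw": 255, "dx": -6.5, "dy": -38.5, "dz": 0, "roll": 0}, {"claw": 255, "dx": 0, "dy": 0, "dz": -10, "roll": 0}, {"claw": 255, "dx": 0, "dy": 0, "dz": -9, "roll": 0}, {"claw": 255, "dx": 0, "dy": 0, "dz": 0, "roll": 0}, {"claw": 255, "dx": 0, "dy": 0, "dz": -1, "roll": 0}, {"claw": 255, "dx": 0, "dy": 0, "dz": -1, "roll": 0}, {"claw": 255, "dx": 0, "dy": 0, "dz": -1, "roll": 0}, {"claw": 255, "dx": 0, "dy": 0, "dz": 0, "roll": 0}]'

```text
clock: 21.25
eef_pos: [0.5754, -0.0167, 0.0842]
tool_rot: [180.0, -0.0, -9.0]
wrist_force: [-0.5, -0.1, 0.4]
gripper_width: 0.0001
grasp_force: 0.0
```

Emit:
carry_out --increments '[{"claw": 255, "dx": 0, "dy": 0, "dz": -1, "roll": 0}, {"claw": 255, "dx": 0, "dy": 0, "dz": 0, "roll": 0}]'

```text
clock: 21.5
eef_pos: [0.5755, -0.0167, 0.0841]
tool_rot: [180.0, -0.0, -9.0]
wrist_force: [-1.8, 0.1, 5.8]
gripper_width: -0.0003
grasp_force: 2.9
```

Emit:
carry_out --increments '[{"claw": 255, "dx": 0, "dy": 0, "dz": -0.9, "roll": 0}, {"claw": 255, "dx": 0, "dy": 0, "dz": 0, "roll": 0}]'

```text
clock: 21.75
eef_pos: [0.5755, -0.0167, 0.084]
tool_rot: [180.0, -0.0, -9.0]
wrist_force: [-4.7, 0.5, 10.8]
gripper_width: 0.0
grasp_force: 5.6
```

Emit:
carry_out --increments '[{"claw": 255, "dx": 0, "dy": 0, "dz": 0, "roll": 0}, {"claw": 255, "dx": 0, "dy": 0, "dz": 0, "roll": 0}, {"claw": 255, "dx": 0, "dy": 0, "dz": 0, "roll": 0}, {"claw": 255, "dx": 0, "dy": 0, "dz": 0, "roll": 0}]'

```text
clock: 22.25
eef_pos: [0.5755, -0.0167, 0.084]
tool_rot: [180.0, -0.0, -9.0]
wrist_force: [-4.8, 0.9, 10.8]
gripper_width: -0.0004
grasp_force: 5.5
```

Near right is now firm, reading 0.0840 against 0.0841 at left. Lifting clear.

Emit:
carry_out --increments '[{"claw": 255, "dx": 0, "dy": 0, "dz": 4, "roll": 0}, {"claw": 255, "dx": 0, "dy": 0, "dz": 20, "roll": 0}, {"claw": 255, "dx": 0, "dy": 0, "dz": 50, "roll": 0}, {"claw": 255, "dx": 0, "dy": 0, "dz": 50, "roll": 0}, {"claw": 255, "dx": 0, "dy": 0, "dz": 20, "roll": 0}, {"claw": 255, "dx": 0, "dy": 0, "dz": 0, "roll": 0}, {"claw": 255, "dx": 0, "dy": 0, "dz": 0, "roll": 0}]'

```text
clock: 23.12
eef_pos: [0.5746, -0.0169, 0.225]
tool_rot: [180.0, 0.1, -9.0]
wrist_force: [-0.0, -0.0, 0.0]
gripper_width: -0.0003
grasp_force: 0.0
```

```bash
python3 - <<'E'
from h import *
p,_=r.camera("side");cv2.imwrite("pics/e.png",cv2.resize(p[140:240,180:310],None,fx=5,fy=5,interpolation=cv2.INTER_CUBIC))
E
```

```text
(no output)
```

View pics/e.png

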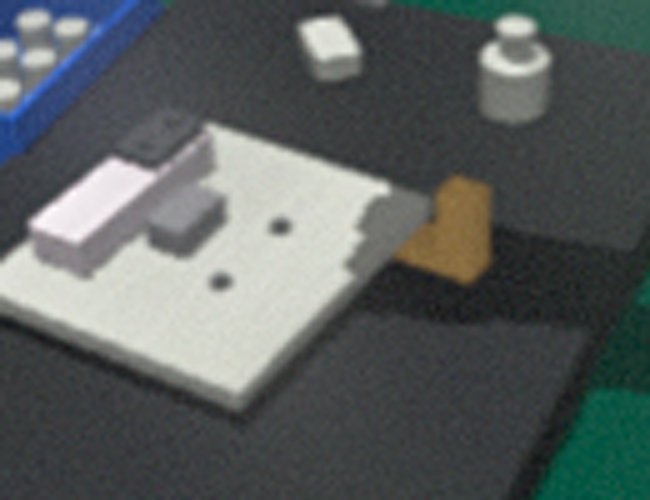

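The plate is level with its near left corner at (240,405), the wedge is unmoved under the near right corner at (410,245), and the arm is clear.

```bash
python3 -c "
from station import r
print(r.close_job())"
```

```text
the job is handed in; nothing more can be done
None
```

The near right corner dipped; the largest wedge is now under it just taking up the gap, and the final presses of about 10 N, near left then near right, showed no dip, though the second near-left press briefly reached 16 N; the job is handed in.

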